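# Seat a relay-lens barrel in a vacuum V-block and hold it down

### The arm

A 7-joint arm with a two-finger parallel gripper is mounted at the origin on a cart in front of the work surface, level with it; the furniture and walls round the work are solid. World frame = base frame: x ahead of the robot, y to its left, z up, the work surface at z = 0. Lengths are in m, angles in rad, forces in N, time in s.
With the tool pointing down it reaches from about 0.4 to 0.875 m from the base axis. Payload 19.3 kg.
Tool frame: the origin (TCP) lies on the mounting face of the last link; the fingertips stand 173 mm ahead of it and the grasp point (between the pads) lies 155 mm ahead of it; z points along the fingers, y is the line along which they close (so a half turn about z gives the same grasp; the last joint's range is limited). The gripper opens to 85 mm and grips with 20 to 120 N. Pads are 22 mm wide; open, the fingers measure 114 mm over their backs; the gripper's body (76 mm by 85 mm) begins 54 mm behind the grasp point. The pads swing forward as they close: fully open they stand 13 mm farther back than shut.
Start: joints at [-1.414, 0.521, -0.036, 1.599, 0.021, 1.021, -0.113], TCP at [0.141, 0.609, 0.405] pointing down, gripper open.
Joint ranges: [-2.91, 2.91], [-0.3, 2.13], [-1.5, 1.42], [0.17, 2.43], [-1.26, 4.41], [0.16, 1.93], [-2.52, 2.52]. Speed limits (rad/s): [1.89, 1.89, 2.39, 2.39, 3.01, 3.01, 3.01].

### API

Orientations are given as [roll, pitch, yaw] about the fixed x, y, z axes, in that order (R = Rz(yaw) Ry(pitch) Rx(roll)).
In Python, from workcell import bot, vision gives the robot as it stands.
- The arm moves only by the shell command python3 -m creep 'ROWS' [FORCE]. ROWS is JSON, a list that holds one entry, the list of rows, each a list of 7 numbers: the opening, from -1 (shut) to 1 (fully open), then the shift along the tool's x, y, z in cm, then the turn, a rotation vector about the tool's x, y, z in rad. In form: [[[grip, tx, ty, tz, rx, ry, rz], ...]]. A call has 1 to 12 rows; each row shifts and turns the commanded pose from where the row before left it, along the tool's axes as they then stand; what a row does not reach is not made up. A row lasts 1/8 s, in which the tool goes at most 62.5 mm and 10.7 degrees, less where a joint would pass 70% of its speed; a pose out of reach is approached as far as the arm can. A call with a gripper value outside its range is refused whole. The fingers move at their own pace and stop on an object; FORCE is the grip in N (left out, the last holds). Time passes only in rows, so rows that do not move let the fingers close. It gives the time, the measured TCP pose, the force, the opening and the grip force at its end, in the units of the state.
- bot.observe(): the state, without advancing time (a new reading comes with each control period).
- vision.grab_frame(name): name is "side" or "top"; returns a dict with "image" (384x512x3 uint8, blue, green, red), "depth" (384x512 float32, m along the optical axis (not along the pixel's ray), 0 where there is no reading), "fovy" (degrees; the focal length in pixels is half the picture's height over the tangent of half this angle, whatever the lens; pixels are square), "cx", "cy" (the principal point, pixels), "cam_to_world" (4x4, takes a point from camera to world coordinates). Camera axes: x right, y down, z forward; pixel columns grow to the right and rows downward; lengths in m; the calibration is good to about 2 mm. A picture is of the moment at which its call begins.
- bot.job_done(): hands the job in; it is judged then, once.
The state is a dict: "clock": time; "qpos": joint angles; "qd": joint speeds; "joint_efforts": joint torques, N m; "position": TCP position; "tool_rot": TCP orientation; "force": force on the tool from outside, world axes, zero at the start; "moment": the same for the moment, N m; "grip_width": finger opening in m; "finger_force": force on a finger pad.
Only numpy, scipy, OpenCV 4.12 (cv2) and the standard library are available. Lean on these libraries where they do the work, as an engineer would, in place of code of your own. Each camera call takes 0.05 s, during which the arm holds its last target. There are 200 camera calls.

### The job

Open the vacuum valve on the V-block fixture first: swing its black handle a quarter turn from across the pipe until it stops in line with the pipe. Then take the longer of the two lens barrels out of the grey rest (leave the shorter one lying there) and lay it in the V, either end first, with its knurled ring midway in the gap between the two steel V-saddles. Press it gently straight down onto both sloping faces with about ten newtons so that the suction can take, and finish like that, with the gripper still pressing the barrel into the V and the valve still open.

Things in the scene. Friction and masses are not known exactly. Their poses are not given: they have to be found in the camera images.
- vee_fixture: fixed aluminium plate 220 x 275 x 12 mm with two steel V-saddles, a copper pipe with a brass ball valve (at y -118 mm, on the V's line) and on the +x side a lying steel vacuum reservoir (at x 75 to 125 mm, 72 mm high; its dial gauge 119 mm). Origin: plate underside, below the middle of the V; at yaw 0 x points away from the robot; y along the V, z up
- vee_seat (a point): where the barrel's middle belongs, midway between the saddles: 54.4 mm above the bench, the axis height of a seated barrel; axes as vee_fixture. Saddles: 28 mm long (28 to 56 mm either side in y), 56 mm wide in x, flat tops 52 mm high; faces slope 45 deg from an apex at 36 mm, 32 mm apart at the top. In the 56 mm gap only a thin pipe, 30 mm high, over the plate
- vee_line_near: the sloping steel contact faces (one on each saddle) on the robot's side (-x) of the V; origin and axes coincide with vee_fixture's
- vee_line_far: the sloping steel contact faces (one on each saddle) on the far side (+x) of the V; origin and axes coincide with vee_fixture's
- vacuum_handle (a joint): turn of the valve handle about an upright axis, rad: 0 = shut (handle points to the fixture's -x, across the pipe), 1.571 = fully open against its stop (handle points to the fixture's -y, in line with the pipe); grows counter-clockwise seen from above; light friction (about 0.12 N m), stays where it is left
- handle_hinge (a point): point on the handle's axis of rotation at grip height, 72 mm above the bench; axes as vee_fixture (does not turn)
- handle_grip (a point): middle of the black grip of the handle, 46 mm from its axis, 72 mm above the bench; the grip is 10 mm thick, 48 mm long and 18 mm high (63 to 81 mm), free all round; its x axis runs along the handle toward the hinge, and it turns with the handle
- lens_rest: fixed grey plastic rest 170 x 110 mm with two parallel places 85 mm apart in x, each a pair of V-notched posts 14 mm long at y = -33 and +33 mm, 43 mm high; nothing between the posts but the 8 mm base plate. Origin at the centre of its underside; barrels lie along its y
- long_barrel: the barrel to seat: aluminium tube 26 mm diameter and 116 mm long with a black knurled ring, 30 mm diameter and 30 mm wide, round its middle; about 0.2 kg, symmetrical end for end. Origin at its centre on its axis, y along its axis. It lies in one or the other place of the rest with its axis 45.4 mm above the bench
- short_barrel: the barrel to leave: the same but 84 mm long; it lies in the other place of the rest. Origin at its centre, y along its axis
There are look-alikes about, which are no part of the job. Leave any orange or yellow look-alike of the long_barrel alone.

How it is judged:
On the way, in this order (a step that is already met when the one before it is completed fails the run):
1. the valve is turned fully open while the barrel still lies in its rest (value of joint vacuum_handle above 1.42 rad and distance of long_barrel from where it was at the start of the episode below 0.02 m), for 0.2 s.
2. the longer barrel is lifted out of the rest in the gripper (height (world z) of long_barrel above 0.075 m and contact force between the fingers and long_barrel above 2 N), for 0.1 s.
At the end, for the whole second after the job is handed in: Valve within 0.15 rad of its open stop; long barrel at rest in the V (axis within 2 mm and 0.04 rad of the seat, ring within 9 mm of midway), fingers on it, 3 to 25 N on the near faces and on the far faces each; short barrel within 10 mm of its place (value of joint vacuum_handle above 1.42 rad and angle between the y axis of long_barrel and the y axis of vee_fixture, either way round below 0.04 rad and x of long_barrel in the frame of vee_seat between -0.002 and 0.002 m and y of long_barrel in the frame of vee_seat between -0.009 and 0.009 m and z of long_barrel in the frame of vee_seat between -0.002 and 0.002 m and contact force between long_barrel and vee_line_near between 3 and 25 N and contact force between long_barrel and vee_line_far between 3 and 25 N and contact force between the fingers and long_barrel above 3 N and linear speed of long_barrel below 0.01 m/s and distance of short_barrel from where it was at the start of the episode below 0.01 m); the arm keeps its last pose, push and grip.
It fails at once if the barrel is rammed into the V (more than 60 N on one side's faces) (contact force between long_barrel and vee_line_near above 60 N or contact force between long_barrel and vee_line_far above 60 N).
It fails at once if the short barrel is taken or knocked out of its place (distance of short_barrel from where it was at the start of the episode above 0.02 m).
It also fails if it takes over 58 s, if anything falls off the work surface, if the arm or the gripper's body presses on something with over 40 N, if the wrist force passes 120 N, or if a joint passes its speed limit or range.

## Working session

There is one attempt and no reset: what is moved stays moved. The work goes in short steps, Python scripts to look and compute and a shell command to move; the robot and the scene stay as the last step left them, time stands still between calls to the robot, and variables do not carry over. Pictures are saved under pics/ and viewed, at most 10 in all, crops included, and the job is handed in when it is done.

```bash
mkdir -p pics; ls
python3 - <<'E'
from workcell import bot, vision
import cv2,numpy as np
s=bot.observe(); print(s)
for n in("side","top"):
    f=vision.grab_frame(n); cv2.imwrite(f"pics/{n}0.png",f["image"]); np.savez(f"{n}0.npz",**f)
    print(n,f["fovy"],f["cx"],f["cy"],f["cam_to_world"].round(3).tolist())
E
```

```text
pics
{'clock': 0.0, 'qpos': array([-1.41421146,  0.52202907, -0.03633011,  1.59998013,  0.02115743,
        1.02111767, -0.11276522]), 'qd': array([ 5.57822291e-05,  5.58429524e-04, -2.59731163e-03,  2.68747675e-03,
       -2.03025899e-03, -4.03503642e-04, -8.24560450e-04]), 'joint_efforts': array([ 4.63320066e-04, -9.27092457e+01,  1.98039897e+00, -3.69938099e+01,
        1.80030585e-02,  8.34069477e-03,  1.98617549e-06]), 'position': array([0.14051358, 0.60886183, 0.40412618]), 'tool_rot': array([-3.14044219e+00,  4.47889501e-05,  2.91481221e+00]), 'force': array([-0.26160072,  0.9002632 ,  0.35798604]), 'moment': array([0.02654123, 0.02201128, 0.05287955]), 'finger_force': 0.0, 'grip_width': 0.08554251972237469}
side 49.28775734359424 262.2517765352631 192.1124852485874 [[-0.995, -0.062, 0.081, 0.514], [-0.102, 0.513, -0.852, 0.993], [0.011, -0.856, -0.517, 0.601], [0.0, 0.0, 0.0, 1.0]]
top 44.09246017325648 257.0158697964081 192.63664320790426 [[0.018, -0.995, 0.096, 0.443], [-1.0, -0.019, -0.007, 0.108], [0.008, -0.096, -0.995, 1.51], [0.0, 0.0, 0.0, 1.0]]
```

View pics/side0.png

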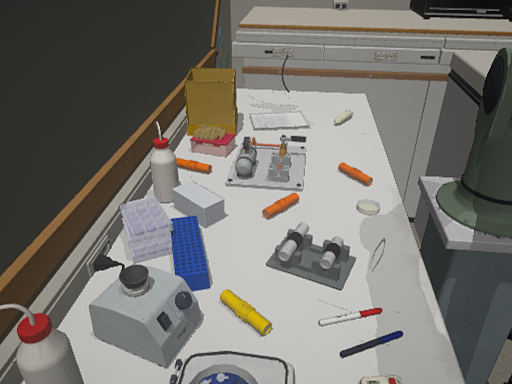

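View pics/top0.png

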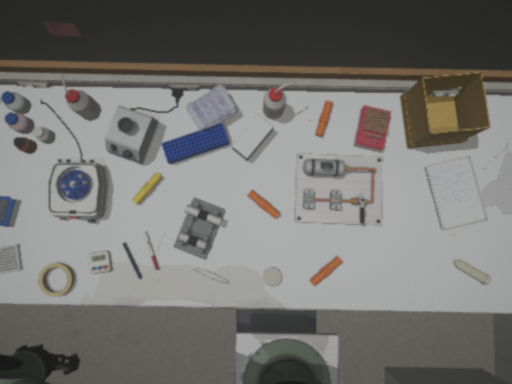

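The side view shows the fixture near (268,165) and the grey rest at (310,258) with two barrels. In the top view the fixture is at (338,190) with its handle at (362,212), pointing toward the robot. The rest there is at (200,228). The orange pieces at (325,118), (264,204), (326,270) and the yellow one at (147,188) are look-alikes. The candidates are the two barrels in the rest, top view (207,214) and (195,240). I'll enlarge them to check.

Run:
```python
import cv2,numpy as np
t=cv2.imread("pics/top0.png"); s=cv2.imread("pics/side0.png")
a=cv2.resize(t[190:265,165:235],(373,400),interpolation=cv2.INTER_CUBIC)
b=cv2.resize(t[145:230,287:390],(424,350),interpolation=cv2.INTER_CUBIC)
c=np.zeros((400,797,3),np.uint8); c[:,:373]=a; c[:350,373:]=b
cv2.imwrite("pics/crop1.png",c)
a=cv2.resize(s[215:290,260:360],(400,300),interpolation=cv2.INTER_CUBIC)
b=cv2.resize(s[130:192,222:312],(400,276),interpolation=cv2.INTER_CUBIC)
c=np.zeros((300,800,3),np.uint8); c[:,:400]=a; c[:276,400:]=b
cv2.imwrite("pics/crop2.png",c)
```

```text
(no output)
```

View pics/crop1.png

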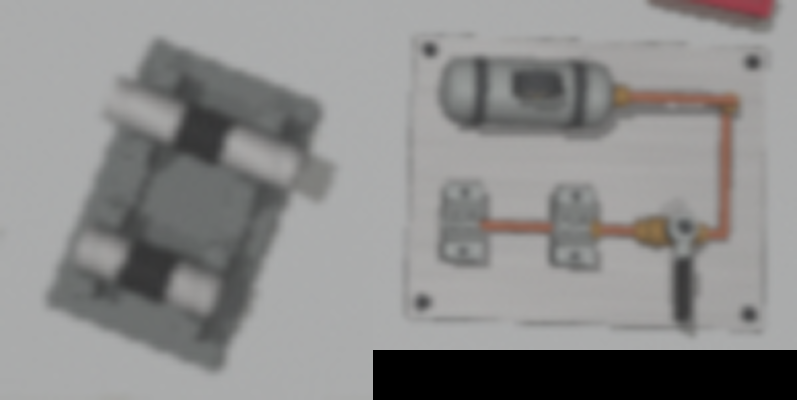

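View pics/crop2.png

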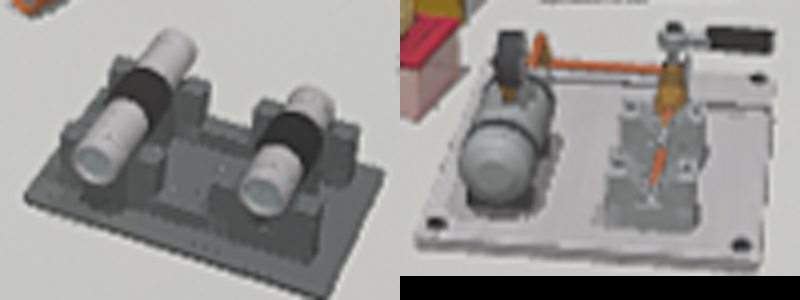

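The crops settle it. The long barrel is the far one, ring at about (202,215) in the top view, and it sticks out past both post pairs. The nearer barrel, ring at about (192,240), is the short one. The fixture's handle points toward the robot, so the valve is shut, and its hinge is at about (362,200).

```bash
cat > h.py <<'E'
import cv2,numpy as np
def cloud(f):
    H,W=f["depth"].shape; F=H/2/np.tan(np.radians(float(f["fovy"]))/2)
    v,u=np.mgrid[:H,:W]; d=f["depth"]
    p=np.stack([(u-f["cx"])/F*d,(v-f["cy"])/F*d,d],-1)
    T=f["cam_to_world"]; p=p@T[:3,:3].T+T[:3,3]; p[d<=0]=np.nan; return p
def ray(f,u,v,z):
    F=f["image"].shape[0]/2/np.tan(np.radians(float(f["fovy"]))/2); T=f["cam_to_world"]
    r=T[:3,:3]@np.array([(u-f["cx"])/F,(v-f["cy"])/F,1]); return T[:3,3]+r*(z-T[2,3])/r[2]
def pca(q):
    m=q.mean(0); w,V=np.linalg.eigh(np.cov((q-m).T)); a=V[:,-1]; e=(q-m)@a
    return m,np.degrees(np.arctan2(a[1],a[0])),e.min(),e.max()
E
python3 - <<'E'
from h import *
for n in("top","side"):
    f=dict(np.load(n+"0.npz")); P=cloud(f); hsv=cv2.cvtColor(f["image"],cv2.COLOR_BGR2HSV)
    z=P[...,2]; print("==",n,"table z",np.nanmedian(z[220:225,250:260]) if n=="top" else np.nanmedian(z[290:300,300:310]))
    box={"top":(165,235,190,265),"side":(260,360,215,290)}[n]
    def sub(b): 
        m=np.zeros(z.shape,bool); m[b[2]:b[3],b[0]:b[1]]=1; return m
    m=sub(box)&(z>0.03)
    br=m&(hsv[...,2]>135)   # bright barrel
    k,lab,st,c=cv2.connectedComponentsWithStats((m&(z>.02)&(hsv[...,2]<62)).astype(np.uint8))
    for i in range(1,k):
        if st[i,4]>15:
            q=P[lab==i]; print("dark",c[i].round(1),st[i,4],np.nanmean(q,0).round(4),"zmax",np.nanmax(q[:,2]).round(4),"ray@.058",ray(f,*c[i],.058).round(4))
    k,lab,st,c=cv2.connectedComponentsWithStats(br.astype(np.uint8))
    for i in range(1,k):
        if st[i,4]>15:
            q=P[lab==i]; print("bright",c[i].round(1),st[i,4],np.mean(q,0).round(4),"zmax",q[:,2].max().round(4))
    # fixture
    b={"top":(287,395,145,232),"side":(222,315,125,192)}[n]
    k,lab,st,c=cv2.connectedComponentsWithStats((sub(b)&(z>.044)&(z<.056)).astype(np.uint8))
    for i in range(1,k):
        if st[i,4]>12: q=P[lab==i]; print("z44-56",c[i].round(1),st[i,4],q.mean(0).round(4),q.min(0).round(3),q.max(0).round(3))
    m=sub(b)&(hsv[...,2]<60)&(z>.06)&(z<.09)
    k,lab,st,c=cv2.connectedComponentsWithStats(m.astype(np.uint8))
    for i in range(1,k):
        if st[i,4]>8: q=P[lab==i]; print("handle",c[i].round(1),st[i,4],[np.round(x,4) for x in pca(q[:,:2])],q[:,2].mean().round(4),q[:,2].max().round(4))
    m=sub(b)&(hsv[...,2]<90)&(z<.03)
    k,lab,st,c=cv2.connectedComponentsWithStats(m.astype(np.uint8))
    for i in range(1,k):
        if 4<=st[i,4]<40: print("screw?",c[i].round(1),st[i,4],ray(f,*c[i],.012).round(4))
E
```

```text
== top table z 0.0015048174817808846
dark [202.5 214.5] 56 [0.5126 0.2638 0.059 ] zmax 0.0681 ray@.058 [0.5127 0.2639 0.058 ]
dark [192.3 240.2] 61 [0.4341 0.2927 0.0586] zmax 0.0645 ray@.058 [0.434  0.2928 0.058 ]
bright [191.  210.1] 73 [0.5255 0.2997 0.0578] zmax 0.0632
bright [213.8 219.2] 72 [0.4989 0.2289 0.0577] zmax 0.0642
bright [183.3 237. ] 38 [0.4432 0.3204 0.0583] zmax 0.0654
bright [200.9 244.1] 36 [0.4225 0.2663 0.0578] zmax 0.0636
z44-56 [376.4 145.9] 44 [ 0.738  -0.273   0.0483] [ 0.731 -0.298  0.045] [ 0.741 -0.241  0.056]
z44-56 [362.2 168.4] 59 [ 0.6657 -0.2279  0.0504] [ 0.659 -0.271  0.044] [ 0.672 -0.186  0.056]
z44-56 [311.3 173.2] 22 [ 0.6473 -0.0689  0.0528] [ 0.644 -0.099  0.048] [ 0.657 -0.046  0.056]
z44-56 [309.1 193.1] 54 [ 0.5854 -0.0628  0.0501] [ 0.574 -0.075  0.044] [ 0.595 -0.05   0.056]
z44-56 [335.9 194. ] 51 [ 0.5842 -0.1459  0.0508] [ 0.572 -0.159  0.044] [ 0.594 -0.133  0.056]
z44-56 [308.8 204.3] 53 [ 0.5506 -0.0623  0.0511] [ 0.542 -0.076  0.044] [ 0.561 -0.048  0.056]
z44-56 [336.  204.6] 56 [ 0.5513 -0.1463  0.0505] [ 0.54  -0.159  0.044] 
[... 990 characters left out ...]
642 -0.151  0.044] [ 0.692 -0.033  0.056]
z44-56 [274.6 155.1] 33 [ 0.5857 -0.1364  0.0483] [ 0.577 -0.154  0.044] [ 0.594 -0.123  0.051]
z44-56 [287.4 156. ] 34 [ 0.5472 -0.1347  0.0486] [ 0.539 -0.154  0.044] [ 0.557 -0.119  0.053]
z44-56 [271.8 168. ] 41 [ 0.5873 -0.0525  0.0486] [ 0.578 -0.069  0.044] [ 0.596 -0.039  0.052]
z44-56 [285.3 168.8] 41 [ 0.549  -0.0521  0.0487] [ 0.541 -0.07   0.044] [ 0.559 -0.04   0.053]
handle [298.  138.5] 56 [array([ 0.5194, -0.2117]), np.float64(178.283), np.float64(-0.0216), np.float64(0.0191)] 0.0729 0.0804
screw? [254.7 162.4] 7 [ 0.6475 -0.1519  0.012 ]
screw? [229.5 179.7] 6 [ 0.7064 -0.0357  0.012 ]
screw? [298.3 184.6] 7 [ 0.5099 -0.0315  0.012 ]
```

```bash
python3 -m creep '[[[-1,0,0,0,0,0,0.168],[-1,0,0,0,0,0,0.168],[-1,0,0,0,0,0,0.168],[-1,0,0,0,0,0,0.168],[-1,0,0,0,0,0,0.168],[-1,0,0,0,0,0,0.168],[-1,0,0,0,0,0,0.168],[-1,0,0,0,0,0,0.168],[-1,-4,4,0,0,0,0],[-1,-4,4,0,0,0,0],[-1,-4,4,0,0,0,0],[-1,-4,4,0,0,0,0]]]' 30
python3 - <<'E'
from h import *
f=dict(np.load("top0.npz"))
sc=[(430,49),(752,62),(748,314),(422,302)]
p=np.array([ray(f,287+(a-373)*.2429,145+b*.2429,.012)[:2] for a,b in sc]); print(p.round(4),p.mean(0))
a=p[0]+p[3]-p[1]-p[2]; print("yaw deg y-dir",np.degrees(np.arctan2(-a[0],a[1])))
b=p[0]+p[1]-p[2]-p[3]; print("yaw x-dir",np.degrees(np.arctan2(b[1],b[0])))
print("hinge",ray(f,362.3,200.4,.081),"grip",ray(f,362.1,214.2,.081))
# plate mask by depth
P=cloud(f);
E
```

```text
clock: 1.6
position: [0.3016, 0.4475, 0.4046]
tool_rot: [-3.142, 0.0, 1.571]
force: [1.3, 0.3, -0.0]
grip_width: 0.0001
finger_force: 0.0
[[ 0.7049 -0.0401]
 [ 0.6995 -0.2908]
 [ 0.5036 -0.2864]
 [ 0.5083 -0.0358]] [ 0.60410069 -0.16327484]
yaw deg y-dir -1.1485410492877184
yaw x-dir -1.2847386817274
hinge [ 0.56313731 -0.22074803  0.081     ] grip [ 0.52131191 -0.21999785  0.081     ]
```

```bash
python3 -m creep '[[[-1,-4,4,0,0,0,0],[-1,-4,4,0,0,0,0],[-1,-4,4,0,0,0,0],[-1,-4,4,0,0,0,0],[-1,-5.9,0.7,0,0,0,0],[-1,-5.9,0.7,0,0,0,0],[-1,-5.9,0.7,0,0,0,0],[-1,-5.9,0.7,0,0,0,0],[-1,-5.9,0.7,0,0,0,0],[-1,-5.9,0.7,0,0,0,0],[-1,-5.9,0.7,0,0,0,0],[-1,-5.9,0.7,0,0,0,0]]]'
```

```text
clock: 3.1
position: [0.5165, -0.1848, 0.4046]
tool_rot: [-3.142, -0.0, 1.571]
force: [1.2, 1.4, 0.3]
grip_width: 0.0003
finger_force: 0.0
```

```bash
python3 -m creep '[[[-1,0,0,5,0,0,0],[-1,0,0,5,0,0,0],[-1,0,0,4,0,0,0],[-1,0,0,2.7,0,0,0],[-1,0,0,0,0,0,0]]]'
python3 - <<'E'
from workcell import bot, vision
from h import *
o=[]
for n,b in(("top",(280,140,120,100)),("side",(215,80,120,120))):
    f=vision.grab_frame(n); np.savez(n+"1.npz",**f); x,y,w,h=b
    o.append(cv2.resize(f["image"][y:y+h,x:x+w],(400,400*h//w),interpolation=cv2.INTER_CUBIC))
c=np.zeros((400,800,3),np.uint8); c[:o[0].shape[0],:400]=o[0]; c[:,400:]=o[1]; cv2.imwrite("pics/c3.png",c)
E
```

```text
clock: 3.72
position: [0.5159, -0.1829, 0.2362]
tool_rot: [-3.138, -0.001, 1.571]
force: [-0.0, 0.3, 0.8]
grip_width: -0.0003
finger_force: 0.0
```

View pics/c3.png

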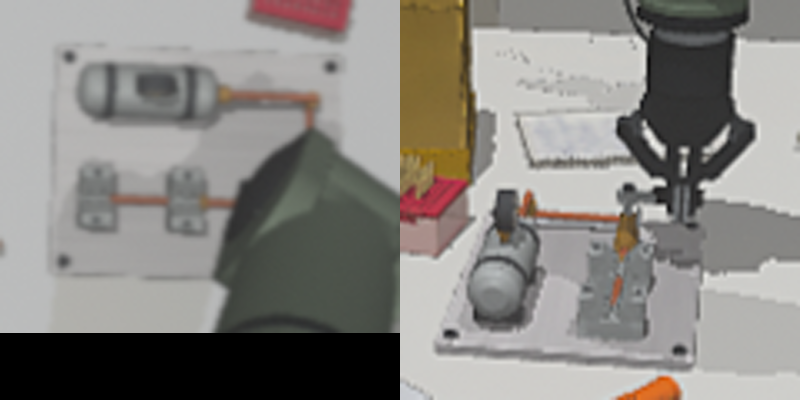

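The side view shows the closed fingers at about (683,205) in the picture, in front of the handle on its +y side and at grip height. Now I'll push the handle round its arc.

```bash
python3 -m creep '[[[-1,-2.2,0.35,0,0,0,0],[-1,-1.25,-0.3,0,0,0,0],[-1,-1.3,0.05,0,0,0,0],[-1,-1.2,0.4,0,0,0,0],[-1,-1.1,0.7,0,0,0,0],[-1,-0.85,0.95,0,0,0,0],[-1,-0.3,0.55,0,0,0,0],[-1,0,0,0,0,0,0]]]'
python3 - <<'E'
from workcell import bot, vision
from h import *
f=vision.grab_frame("side"); np.savez("side2.npz",**f); x,y,w,h=215,80,120,120
cv2.imwrite("pics/c4.png",cv2.resize(f["image"][y:y+h,x:x+w],(500,500),interpolation=cv2.INTER_CUBIC))
E
```

```text
clock: 4.82
position: [0.5439, -0.2653, 0.2377]
tool_rot: [3.141, 0.001, 1.571]
force: [-0.6, 0.6, -0.3]
grip_width: -0.0003
finger_force: 0.0
```

View pics/c4.png

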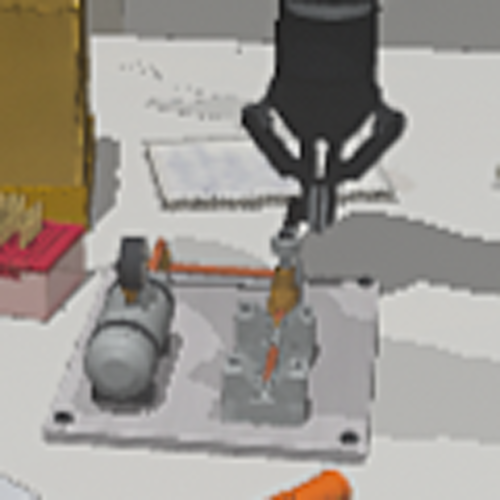

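The handle, at about (297,215) in the crop, is now nearly in line with the pipe, with the fingers on its robot side. Now I'll press on to the stop.

```bash
for i in 1; do python3 -m creep '[[[-1,0,0.2,0,0,0,0],[-1,0,0.2,0,0,0,0],[-1,0,0,0,0,0,0]]]'; done; python3 -m creep '[[[-1,0,0.2,0,0,0,0],[-1,0,0,0,0,0,0]]]'
```

```text
clock: 5.25
position: [0.547, -0.2653, 0.2377]
tool_rot: [-3.14, 0.0, 1.57]
force: [-5.7, -1.7, 3.1]
grip_width: 0.0003
finger_force: 3.1
clock: 5.5
position: [0.5479, -0.2654, 0.2375]
tool_rot: [-3.138, -0.001, 1.57]
force: [-15.5, -0.8, 7.4]
grip_width: -0.0005
finger_force: 7.9
```

The force rose from about 6 N to 15 N, which means the handle is at its stop. Next I back off, go up, and move across to the long barrel.

```bash
python3 -m creep '[[[-1,0,0,0,0,0,0],[-1,0,-1.5,0,0,0,0],[-1,0,-2.0,0,0,0,0],[-1,0,0,-5.5,0,0,0],[-1,0,0,-5.5,0,0,0],[-1,0,0,-5,0,0,0],[-1,5.9,0,0,0,0,0],[-1,5.9,0,0,0,0,0],[-1,5.9,0,0,0,0,0],[-1,5.9,0,0,0,0,0],[-1,5.9,0,0,0,0,0],[-1,5.9,0,0,0,0,0]]]' ; python3 -m creep '[[[1,5.9,0,0,0,0,0],[1,5.9,0,0,0,0,0],[1,5.9,0,0,0,0,0],[1,0,0,0,0,0,0.12],[1,0,0,0,0,0,0.12],[1,0,0,0,0,0,0.118],[1,0,0,0,0,0,0]]]'
python3 - <<'E'
from workcell import bot, vision
from h import *
o=[]
for n,b in(("top",(287,145,108,87)),("side",(222,115,90,80))):
    f=vision.grab_frame(n); np.savez(n+"3.npz",**f); x,y,w,h=b
    o.append(cv2.resize(f["image"][y:y+h,x:x+w],(400,400*h//w),interpolation=cv2.INTER_CUBIC))
c=np.zeros((400,800,3),np.uint8); c[:o[0].shape[0],:400]=o[0]; c[:o[1].shape[0],400:]=o[1]; cv2.imwrite("pics/c5.png",c)
E
```

```text
clock: 7.0
position: [0.5139, 0.0908, 0.398]
tool_rot: [3.141, -0.001, 1.571]
force: [-0.2, 0.2, -0.4]
grip_width: -0.0001
finger_force: 0.0
clock: 7.88
position: [0.5142, 0.266, 0.3977]
tool_rot: [3.141, -0.0, 1.214]
force: [0.4, 0.8, 0.7]
grip_width: 0.0857
finger_force: 0.0
```

View pics/c5.png

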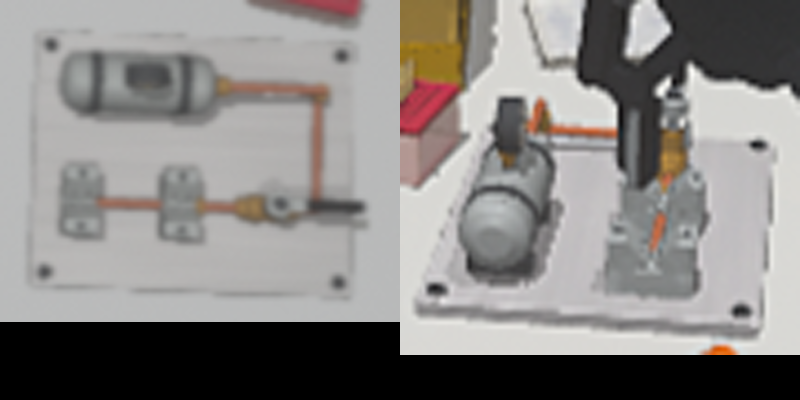

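The top view shows the black handle at (338,206) in line with the pipe (y≈205), so the valve is open. Next is the grasp.

```bash
python3 -m creep '[[[1,-0.1,-0.2,5,0,0,0],[1,0,0,5,0,0,0],[1,0,0,4,0,0,0],[1,0,0,3,0,0,0],[1,0,0,1.6,0,0,0],[1,0,0,1,0,0,0],[1,0,0,0,0,0,0]]]';  python3 -m creep '[[[-0.3,0,0,0,0,0,0],[-1,0,0,0,0,0,0],[-1,0,0,0,0,0,0],[-1,0,0,0,0,0,0],[-1,0,0,0,0,0,0],[-1,0,0,0,0,0,0]]]' 40
```

```text
clock: 8.85
position: [0.5124, 0.2657, 0.2019]
tool_rot: [3.142, -0.0, 1.213]
force: [-0.3, -0.5, 0.8]
grip_width: 0.0855
finger_force: 0.0
clock: 9.6
position: [0.5122, 0.2659, 0.2021]
tool_rot: [-3.141, -0.0, 1.213]
force: [-3.7, 0.8, 7.8]
grip_width: 0.0286
finger_force: 38.8
```

```bash
python3 -m creep '[[[-1,0,0,-2,0,0,0],[-1,0,0,-4,0,0,0],[-1,0,0,-5,0,0,0],[-1,0,0,-5,0,0,0],[-1,0,0,0,0,0,0],[-1,0,0,0,0,0,0]]]'
python3 - <<'E'
from workcell import bot, vision
from h import *
f=vision.grab_frame("side"); np.savez("side4.npz",**f); x,y,w,h=240,150,120,120
cv2.imwrite("pics/c6.png",cv2.resize(f["image"][y:y+h,x:x+w],(600,600),interpolation=cv2.INTER_CUBIC))
P=cloud(f);hsv=cv2.cvtColor(f["image"],cv2.COLOR_BGR2HSV)
z=P[...,2]
m=(hsv[...,2]>135)&(z>.12)&(z<.24)&(abs(P[...,0]-.51)<.09)&(abs(P[...,1]-.27)<.1)
k,lab,st,c=cv2.connectedComponentsWithStats(m.astype(np.uint8))
for i in range(1,k):
    if st[i,4]>10: q=P[lab==i]; print(c[i].round(1),st[i].tolist(),q.mean(0).round(4),q.min(0).round(3),q.max(0).round(3))
E
```

```text
clock: 10.35
position: [0.512, 0.2657, 0.362]
tool_rot: [-3.141, -0.0, 1.213]
force: [-0.1, 0.1, -2.0]
grip_width: 0.0286
finger_force: 40.2
[290.8 183.6] [281, 174, 20, 22, 224] [0.5253 0.3098 0.2096] [0.508 0.27  0.192] [0.543 0.328 0.218]
```

View pics/c6.png

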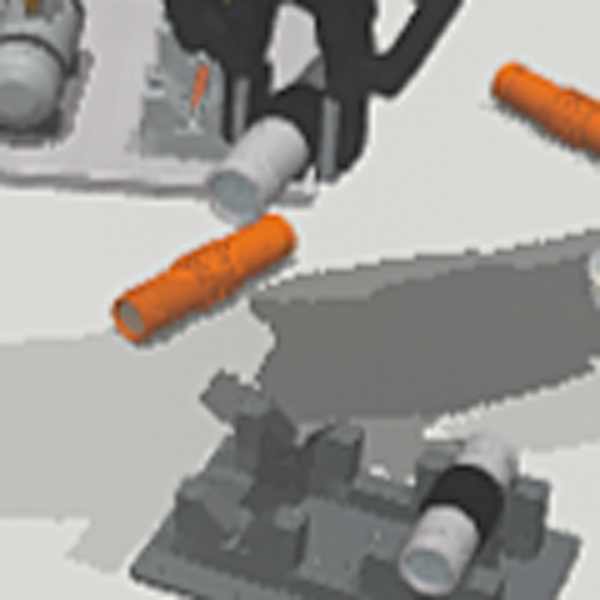

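The picture shows the long barrel held level by its ring at (300,110) in the crop, and the short one still in the rest at (465,500). Now I turn it and carry it over the V.

```bash
python3 -m creep '[[[-1,0,0,0,0,0,-0.168],[-1,0,0,0,0,0,-0.169],[-1,-5.2,0.9,0,0,0,0],[-1,-5.2,0.9,0,0,0,0],[-1,-5.2,0.9,0,0,0,0],[-1,-5.2,0.9,0,0,0,0],[-1,-5.2,0.9,0,0,0,0],[-1,-5.2,0.9,0,0,0,0],[-1,-5.4,1.0,0,0,0,0],[-1,0,0,0,0,0,0],[-1,0,0,0,0,0,0]]]'
python3 - <<'E'
from workcell import bot
s=bot.observe(); print(s["position"],s["tool_rot"],s["qpos"].round(2))
E
```

```text
clock: 11.78
position: [0.5684, -0.1014, 0.3607]
tool_rot: [-3.14, -0.0, 1.549]
force: [-0.1, 0.0, -1.3]
grip_width: 0.0287
finger_force: 40.1
[ 0.56836998 -0.10143033  0.36073773] [-3.13973217e+00 -2.54406607e-04  1.54927354e+00] [-0.21  0.53  0.4   1.79 -0.26  0.88  0.29]
```

```bash
python3 -m creep '[[[-1,0,0,4.5,0,0,0],[-1,0,0,4,0,0,0],[-1,0,0,3,0,0,0],[-1,0,0,1.7,0,0,0],[-1,0,0,0,0,0,0],[-1,0,0,0,0,0,0]]]'
python3 - <<'E'
from workcell import bot, vision
from h import *
o=[]
for n,b in(("top",(287,145,108,87)),("side",(240,130,70,70))):
    f=vision.grab_frame(n); np.savez(n+"5.npz",**f); x,y,w,h=b
    o.append(cv2.resize(f["image"][y:y+h,x:x+w],(400,400*h//w),interpolation=cv2.INTER_CUBIC))
c=np.zeros((400,800,3),np.uint8); c[:o[0].shape[0],:400]=o[0]; c[:o[1].shape[0],400:]=o[1]; cv2.imwrite("pics/c7.png",c)
E
```

```text
clock: 12.52
position: [0.569, -0.1014, 0.2307]
tool_rot: [3.14, 0.0, 1.55]
force: [0.7, -0.4, -1.2]
grip_width: 0.0285
finger_force: 40.1
```

View pics/c7.png

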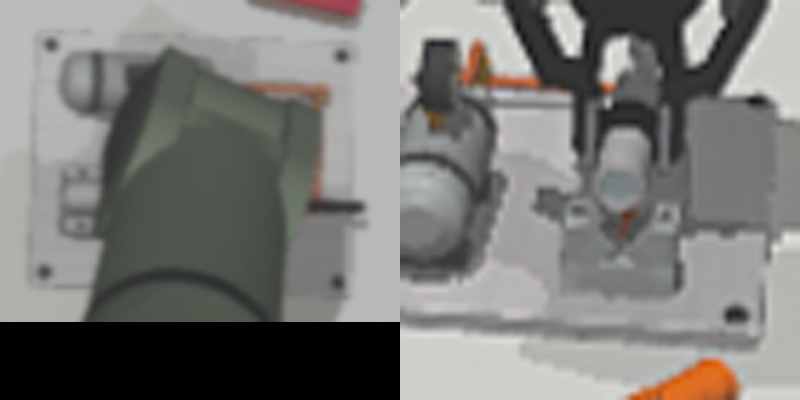

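The barrel is level and centred over the V in the side view, its end at (622,187) above the apex column 622. The handle stays in line at (338,206). I'll check where it sits along y, then lower it.

Run:
```python
from h import *
f=dict(np.load("side5.npz")); f0=dict(np.load("side0.npz")); P=cloud(f); P0=cloud(f0)
hsv=cv2.cvtColor(f["image"],cv2.COLOR_BGR2HSV)
print("end ray",ray(f,278.9,162.7,.0747))
# front saddle face (side0) : z 20..40mm, x near V, y>-.06
m=(P0[...,2]>.018)&(P0[...,2]<.042)&(abs(P0[...,0]-.567)<.024)&(P0[...,1]>-.07)&(P0[...,1]<-.02)
print("saddle face",m.sum(),np.median(P0[m],0))
m=np.zeros(P.shape[:2],bool); m[152:172,270:288]=1
m&=(P[...,2]>.063)&(P[...,2]<.092); q=P[m]; print("barrel pts",len(q),np.percentile(q[:,1],[50,80,90,97]),np.median(q,0))
c=P[160:166,276:282].reshape(-1,3); print("end disc",np.median(c,0))
```

```text
end ray [ 0.56692839 -0.03671426  0.0747    ]
saddle face 138 [ 0.56770083 -0.04311489  0.03159862]
barrel pts 181 [-0.06673307 -0.04269993 -0.04177341 -0.03956861] [ 0.56939156 -0.06673307  0.07775573]
end disc [ 0.56831204 -0.04247265  0.0721493 ]
```

```bash
python3 -m creep '[[[-1,0,0,0.8,0,0,0],[-1,0,0,0.5,0,0,0],[-1,0,0,0.3,0,0,0],[-1,0,0,0,0,0,0],[-1,0,0,0,0,0,0]]]'; python3 -m creep '[[[-1,0,0,0.1,0,0,0],[-1,0,0,0.1,0,0,0],[-1,0,0,0,0,0,0]]]'; python3 -m creep '[[[-1,0,0,0.1,0,0,0],[-1,0,0,0,0,0,0]]]'
```

```text
clock: 13.25
position: [0.5686, -0.1016, 0.2138]
tool_rot: [3.141, 0.0, 1.55]
force: [-0.5, -0.3, -1.9]
grip_width: 0.0284
finger_force: 40.1
clock: 13.62
position: [0.5686, -0.1015, 0.2117]
tool_rot: [-3.141, 0.0, 1.55]
force: [-0.2, -0.3, -1.6]
grip_width: 0.0287
finger_force: 40.2
clock: 13.88
position: [0.5686, -0.1016, 0.2114]
tool_rot: [3.141, -0.0, 1.55]
force: [-6.2, 1.4, 15.4]
grip_width: 0.0288
finger_force: 41.7
```

```bash
python3 -m creep '[[[-1,0,-0.05,-0.02,0,0,0],[-1,0,0,0,0,0,0],[-1,0,0,0,0,0,0],[-1,0,0,0,0,0,0]]]'
python3 - <<'E'
from workcell import bot, vision
import numpy as np
for i in range(3):
    s=bot.observe(); print(s["force"].round(1),s["moment"].round(2),s["position"].round(4)); vision.grab_frame("side")
E
```

```text
clock: 14.38
position: [0.5682, -0.1016, 0.2113]
tool_rot: [3.141, -0.0, 1.55]
force: [-2.1, 1.1, 8.8]
grip_width: 0.0289
finger_force: 40.9
[-2.1  1.1  8.8] [ 0.18  0.45 -0.04] [ 0.5682 -0.1016  0.2113]
[-1.9  0.8  8.5] [0.1  0.41 0.01] [ 0.5682 -0.1016  0.2113]
[-2.2  0.4  7.4] [ 0.15  0.45 -0.04] [ 0.5682 -0.1016  0.2112]
```

```bash
python3 -m creep '[[[-1,0,-0.02,0.02,0,0,0],[-1,0,0,0,0,0,0],[-1,0,0,0,0,0,0],[-1,0,0,0,0,0,0],[-1,0,0,0,0,0,0],[-1,0,0,0,0,0,0]]]'
python3 - <<'E'
from workcell import bot, vision
from h import *
for i in range(3):
    f=vision.grab_frame("side"); s=bot.observe(); print(s["force"].round(1),s["moment"].round(2),s["position"].round(4))
f=vision.grab_frame("side"); P=cloud(f); c=f["image"]
cv2.imwrite("pics/c8.png",cv2.resize(c[120:200,225:325],(750,600),interpolation=cv2.INTER_CUBIC))
m=np.zeros(P.shape[:2],bool); m[150:185,265:295]=1
m&=(P[...,2]>.044)&(P[...,2]<.075)&(abs(P[...,0]-.568)<.012)&(P[...,1]>-.08); q=P[m]; print(len(q),np.percentile(q[:,1],[90,97]),np.percentile(q[:,2],[90,97]))
E
```

```text
clock: 15.28
position: [0.5682, -0.1016, 0.2112]
tool_rot: [3.141, -0.0, 1.55]
force: [-3.3, 1.1, 11.6]
grip_width: 0.0285
finger_force: 41.3
[-1.3  1.8 12.5] [ 0.13  0.4  -0.07] [ 0.5682 -0.1016  0.2112]
[-2.2  0.4 11.2] [ 0.18  0.41 -0.04] [ 0.5682 -0.1016  0.2112]
[-2.3  0.6 11.2] [ 0.16  0.35 -0.1 ] [ 0.5681 -0.1016  0.2112]
104 [-0.04154856 -0.03964423] [0.06509041 0.0659616 ]
```

View pics/c8.png

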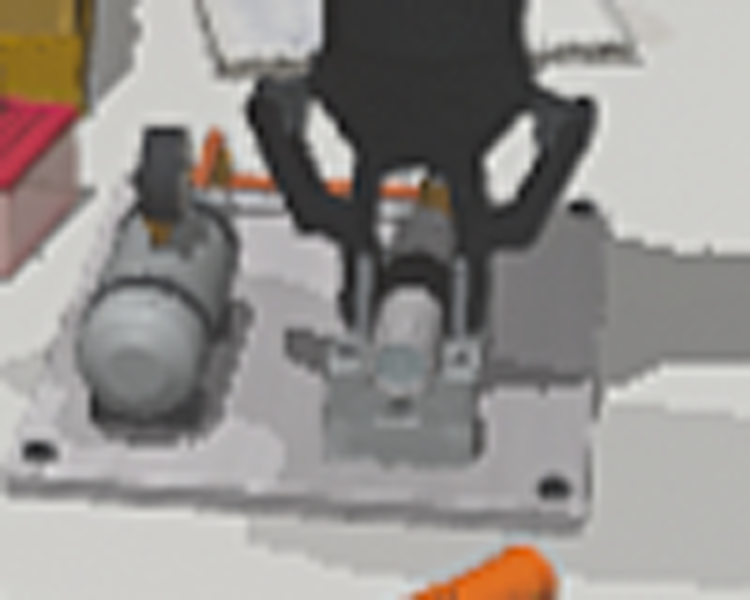

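The barrel lies in the V with its end at (405,365), fingers on the ring, its end flush with the saddle front as it should be. The upward reaction is steady at about 11.5 N.

```bash
python3 -c "
from workcell import bot
print(bot.job_done())"
```

```text
the job is handed in; nothing more can be done
None
```

The job is handed in, with no verdict shown: the valve is open against its stop, and the long barrel lies in the V with its ring midway by measurement, gripped and pressed down with about 11 N; the short barrel was left in the rest.

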